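# Change over the trays of a calorimeter loading rack

## Robot

A 7-joint arm with a two-finger parallel gripper is mounted at the origin on the work surface. World frame = base frame: x ahead of the robot, y to its left, z up, the work surface at z = 0. Lengths are in m, angles in rad, forces in N, time in s.
With the tool pointing down it reaches from about 0.4 to 0.75 m from the base axis. Payload 19.5 kg.
Tool frame: the origin (TCP) lies between the finger pads; the fingertips stand 11 mm ahead of it and the grasp point (between the pads) lies 8 mm behind it; y points along the fingers, z is the direction in which the jaws open and shut, and the axes are right-handed (so a half turn about y gives the same grasp; the last joint's range is limited). The gripper opens to 85 mm and grips with 20 to 120 N. Pads are 22 mm wide; open, the fingers measure 114 mm over their backs; the gripper's body (76 mm by 85 mm) begins 54 mm behind the grasp point. The pads swing forward as they close: fully open they stand 13 mm farther back than shut.
Start: joints at [-1.225, 0.707, -0.028, 1.485, 0.022, 0.951, -0.075], TCP at [0.217, 0.532, 0.242] pointing down, gripper open.
Joint ranges: [-2.71, 2.71], [-0.32, 2.16], [-1.57, 1.52], [0, 2.45], [-1.46, 4.6], [0, 2.02], [-2.83, 2.83]. Speed limits (rad/s): [1.89, 1.89, 2.57, 2.57, 3.01, 3.01, 3.01].

## Interface

Orientations are given as a unit quaternion [x, y, z, w].
In Python, from bench import bot gives the robot as it stands. The module is installed in compiled form; this text tells all that it offers. Calls block until the motion is done:
- bot.movep(position, orientation): joint-space move of the TCP to a pose.
- bot.move_linear(position, vel=0.15, ori=None, until_force=None): straight line of the TCP; ori=None keeps the orientation; vel is the mean speed in m/s. With until_force (N) it stops when the force on the tool has changed by that much, and returns True; else False.
- bot.move_j(angles): joint-space move.
- bot.command_gripper(opening, grasp_force=None): finger opening in m; grasp_force is the grip in N (None keeps the last); returns when the fingers have stopped.
- bot.sleep(seconds).
- bot.ik(position, orientation): joint angles nearest the present ones, or None.
- bot.observe(): the state.
- bot.grab_frame(name): name is "scene" or "top" or "wrist"; returns a dict with "img" (384x512x3 uint8, red, green, blue), "depth" (384x512 float32, m along the optical axis (not along the pixel's ray), 0 where there is no reading), "camera_matrix" (3x3 intrinsics, pixels), "D" ([k1, k2, p1, p2, k3] as OpenCV has them; the pictures are not rectified), "extrinsics" (4x4, takes a point from camera to world coordinates). Camera axes: x right, y up, looking along -z (the intrinsics and any distortion apply to the point x, -y, -z); pixel columns grow to the right and rows downward; lengths in m; the calibration is good to about 2 mm. A picture is of the moment at which its call begins.
A pose or a line that the arm cannot do raises bot.Unreachable and nothing moves.
- bot.hand_in(): hands the job in, once; it reports no verdict.
The state is a dict: "time": time; "q": joint angles; "joint_velocities": joint speeds; "joint_torque": joint torques, N m; "tcp_pos": TCP position; "eef_rot": TCP orientation; "force": force on the tool from outside, world axes, zero at the start; "wrist_torque": the same for the moment, N m; "opening": finger opening in m.
Only numpy, scipy, OpenCV 4.12 (cv2) and the standard library are available. Lean on these libraries where they do the work, as an engineer would, in place of code of your own. Each camera call takes 0.05 s, during which the arm holds its last target.

## Task

On the loading rack, first push the empty tray that stands out fully home, and only then hook a fingertip behind the front lip of the tray carrying the capped steel vessel and draw it fully out to its front stop. Do it all with the fingertips on the lips: pinch and lift nothing, do not touch the vessel or the cup, leave the tray with the low cup home, and leave everything else where it stands.

Things in the scene. Friction and masses are not known exactly. Their poses are not given: they have to be found in the camera images.
- lip_vessel (a point): Upright front lip of the tray that carries the capped steel vessel: plain aluminium plate 6 mm thick (x), 90 wide (y), 40 high. Origin at its centre, 46 mm above the table (top edge at 66 mm, tray floor behind it at 34 mm). x is level and points inward along the rails, away from the robot; y along the lip. Behind it (+x) the floor is free for 70 mm, up to the 8 mm high seat frame.
- tray_vessel (a joint): Slide of the tray that carries the capped steel vessel (m; it starts home): 0 = fully home, against its back stop; 0.11 = fully out, against its front stop. The tray runs along the lip's -x as the value grows; it drags with about 2 N of friction, has no spring, and stays where it is left.
- lip_empty (a point): Upright front lip of the tray that carries nothing: plain aluminium plate 6 mm thick (x), 90 wide (y), 40 high. Origin at its centre, 46 mm above the table (top edge at 66 mm, tray floor behind it at 34 mm). x is level and points inward along the rails, away from the robot; y along the lip. Behind it (+x) the floor is free for 70 mm, up to the 8 mm high seat frame.
- tray_empty (a joint): Slide of the tray that carries nothing (m; it starts 60 to 100 mm out): 0 = fully home, against its back stop; 0.11 = fully out, against its front stop. The tray runs along the lip's -x as the value grows; it drags with about 2 N of friction, has no spring, and stays where it is left.
- lip_cup (a point): Upright front lip of the tray that carries the low open cup: plain aluminium plate 6 mm thick (x), 90 wide (y), 40 high. Origin at its centre, 46 mm above the table (top edge at 66 mm, tray floor behind it at 34 mm). x is level and points inward along the rails, away from the robot; y along the lip. Behind it (+x) the floor is free for 70 mm, up to the 8 mm high seat frame.
- tray_cup (a joint): Slide of the tray that carries the low open cup (m; it starts home): 0 = fully home, against its back stop; 0.11 = fully out, against its front stop. The tray runs along the lip's -x as the value grows; it drags with about 2 N of friction, has no spring, and stays where it is left.
- vessel: Capped stainless-steel pressure vessel, upright cylinder 62 mm in diameter and 80 mm tall with a small knob on its cap, standing loose in the seat of its tray, about 0.6 kg. Origin at the centre of its underside.
- seat_vessel (a point): The vessel tray: centre of the seat of that tray, on the tray floor (34 mm above the table), 115 mm behind the middle of the lip along the lip's +x; the seat is a square frame 66 mm inside and 8 mm high.
- seat_cup (a point): The cup tray: centre of the seat of that tray, on the tray floor (34 mm above the table), 115 mm behind the middle of the lip along the lip's +x; the seat is a square frame 66 mm inside and 8 mm high.
- cup: Low open steel cup, 60 mm in diameter and 28 mm tall, standing loose in the seat of the third tray. Origin at the centre of its underside.
- rack: The loading rack, fixed: white base plate 440 x 520 x 12 mm, low blue console (70 mm high) along its far side, three alike trays side by side, 125 mm apart, in any order. Origin on the table below the middle lip when home; x points inward along the rails; the base plate spans x = -135 to +305 mm.
- bay_vessel: The pair of rails (300 mm long, fixed to the rack) that guides the tray that carries the capped steel vessel, together with that tray. Origin on the rack's base plate, below the lip when home; x points inward along the rails.
- bay_empty: The pair of rails (300 mm long, fixed to the rack) that guides the tray that carries nothing, together with that tray. Origin on the rack's base plate, below the lip when home; x points inward along the rails.
- bay_cup: The pair of rails (300 mm long, fixed to the rack) that guides the tray that carries the low open cup, together with that tray. Origin on the rack's base plate, below the lip when home; x points inward along the rails.
- weight: Bystander: brass weight with a knob, 44 mm across, 56 mm tall, on the left end of the rack's base plate. Origin under its centre.
- cap: Bystander: steel ring, 58 mm across, 22 mm tall, on the right end of the rack's base plate. Origin under its centre.
- jar: Bystander: white jar with a black cap, 56 mm across, 75 mm tall, left of the rack. Origin under its centre.
- beaker: Bystander: glass beaker, 68 mm across, 85 mm tall, left of the rack. Origin under its centre.
- bottle: Bystander: white bottle, 60 mm across, 150 mm tall, right of the rack. Origin under its centre.
- wrench: Bystander: steel wrench 160 mm long lying right of the rack. Origin under its middle.
- dish: Bystander: shallow white ceramic dish, 72 mm across, 22 mm tall, left in front of the rack. Origin under its centre.
Mind the look-alikes: they are no part of the job. What is shaped like the vessel but orange is not meant.

How it is judged:
By the outcome, as a careful person would: the job done as asked, in the order asked, and still so for the second after the job is handed in, with the robot touching nothing.
It also fails if it takes over 51 s, if anything falls off the work surface, if the arm or the gripper's body presses on something with over 40 N, if the wrist force passes 120 N, or if a joint passes its speed limit or range.

## Working session

There is one attempt and no reset: what is moved stays moved. The work goes in short steps, each a Python script; the robot and the scene stay as the last script left them, time stands still between calls to the robot, and variables do not carry over. Pictures are saved under pics/ and viewed, and the job is handed in when it is done.

```bash
mkdir -p pics; cat > h.py <<'E'
import numpy as np,cv2
from bench import bot
def snap(n,tag):
    f=bot.grab_frame(n); cv2.imwrite(f'pics/{tag}.png',f['img'][:,:,::-1]); np.savez(f'{tag}.npz',**{k:np.array(v) for k,v in f.items()}); return f
def pts(f):
    K=np.array(f['camera_matrix'],float);D=np.array(f['D'],float);E=np.array(f['extrinsics'])
    h,w=f['depth'].shape;u,v=np.meshgrid(np.arange(w),np.arange(h))
    p=cv2.undistortPoints(np.stack([u,v],-1).reshape(-1,1,2).astype(float),K,D).reshape(h,w,2)
    d=f['depth'];c=np.stack([p[...,0]*d,-p[...,1]*d,-d],-1)
    P=c@E[:3,:3].T+E[:3,3];P[d<=0]=np.nan;return P
def ray(f,u,v,z):
    K=np.array(f['camera_matrix'],float);D=np.array(f['D'],float);E=np.array(f['extrinsics'])
    p=cv2.undistortPoints(np.array([[[u,v]]],float),K,D)[0,0]
    r=E[:3,:3]@np.array([p[0],-p[1],-1]);o=E[:3,3];return o+r*(z-o[2])/r[2]
E
python3 - <<'E'
from h import *
for n in ['scene','top','wrist']:
    f=snap(n,n+'0');print(n,np.round(f['extrinsics'],3).tolist(),np.mean(f['depth']>0))
s=bot.observe();print(s)
E
```

```text
scene [[-0.033, -0.672, 0.74, 1.651], [0.999, -0.014, 0.032, 0.038], [-0.011, 0.74, 0.672, 1.044], [0.0, 0.0, 0.0, 1.0]] 0.98486328125
top [[-0.025, 0.992, -0.127, 0.434], [-1.0, -0.025, -0.003, 0.019], [-0.006, 0.127, 0.992, 1.122], [0.0, 0.0, 0.0, 1.0]] 0.9959462483723959
wrist [[0.379, -0.879, -0.289, 0.144], [0.926, 0.36, 0.119, 0.563], [-0.0, -0.313, 0.95, 0.373], [0.0, 0.0, 0.0, 1.0]] 0.9959564208984375
{'time': 0.15, 'q': array([-1.2246995 ,  0.70691684, -0.02760152,  1.48488461,  0.0220168 ,
        0.95087235, -0.07554681]), 'joint_velocities': array([-8.04776480e-04, -1.89536644e-03, -9.97141425e-04,  6.28322381e-06,
        2.23410072e-03,  1.48097415e-03, -2.90999325e-04]), 'joint_torque': array([ 5.68736032e-04, -8.83316588e+01,  1.23462137e+00, -2.36190838e+01,
        1.69515191e-02,  5.39806482e-03, -6.14511578e-05]), 'tcp_pos': array([0.21737625, 0.53213455, 0.24196145]), 'eef_rot': array([ 0.69412497, -0.13630512,  0.13622881, -0.69357995]), 'force': array([-0.25815403, -0.18574861, -0.36849235]), 'wrist_torque': array([ 0.00114275, -0.00806774, -0.00280139]), 'opening': 0.08526880953123521}
```

```bash
ls pics
```

```text
scene0.png
top0.png
wrist0.png
```

View pics/top0.png

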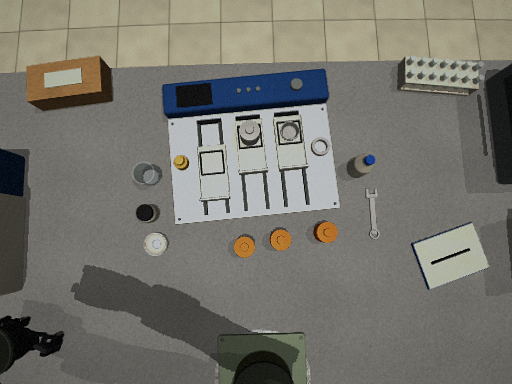

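View pics/scene0.png

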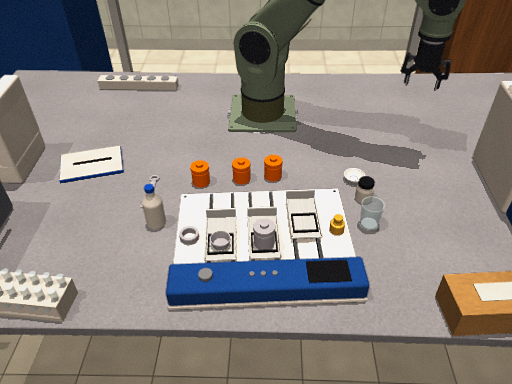

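The top view shows the empty tray on the left, with its lip near pixel (215,198) and standing out. The vessel tray is in the middle with its lip near (255,170), and the cup tray is on the right with its lip near (292,167). Three orange look-alikes stand in front. Next I measure the lips from depth.

```bash
python3 - <<'E'
from h import *
for n in ['top','scene']:
    f=dict(np.load(n+'0.npz'));P=pts(f)
    m=(P[...,2]>0.052)&(P[...,2]<0.074)&(P[...,0]>0.3)&(P[...,0]<0.75)&(abs(P[...,1])<0.25)
    k,l,st,c=cv2.connectedComponentsWithStats(m.astype(np.uint8))
    for i in range(1,k):
        if st[i,4]>8:
            q=P[l==i];print(n,i,st[i],np.round(np.median(q,0),4),np.round(q.min(0),3),np.round(q.max(0),3))
f=dict(np.load('top0.npz'))
im=f['img'][90:260,150:350];cv2.imwrite('pics/crop.png',cv2.resize(im,None,fx=3.9,fy=3.5,interpolation=2)[:,:,::-1])
# base plate corners
for uv in [(168,118),(176,223),(339,207),(327,104)]:
    print(ray(f,*uv,0.012))
im=f['img'].astype(int);m=((im[...,0]-im[...,2]>100)&(im[...,0]>150)).astype(np.uint8)
P=pts(f)
k,l,st,c=cv2.connectedComponentsWithStats(m)
for i in range(1,k):
    if st[i,4]>40: print('orange',c[i],np.nanmedian(P[l==i],0).round(3),np.nanmax(P[l==i][:,2]))
E
```

```text
top 1 [281 130  19  10  35] [ 0.7324 -0.107   0.0601] [ 0.719 -0.132  0.053] [ 0.749 -0.076  0.065]
top 3 [241 137  18   8  34] [0.7142 0.0216 0.0638] [ 0.71  -0.005  0.052] [0.728 0.048 0.073]
top 4 [175 156   9   9  66] [0.6627 0.237  0.0671] [0.65  0.225 0.059] [0.676 0.25  0.073]
top 5 [280 164  29   6  80] [ 0.6338 -0.1114  0.0644] [ 0.629 -0.155  0.052] [ 0.641 -0.069  0.069]
top 6 [239 168  29   6  72] [0.6247 0.0131 0.0642] [ 0.619 -0.03   0.053] [0.632 0.056 0.07 ]
top 7 [199 196  31   5  75] [0.544  0.1317 0.0646] [0.539 0.087 0.054] [0.55  0.178 0.07 ]
top 8 [316 222  22  21 301] [ 0.4348 -0.1982  0.07  ] [ 0.405 -0.231  0.055] [ 0.464 -0.17   0.074]
top 9 [270 229  21  22 289] [ 0.417  -0.0611  0.07  ] [ 0.386 -0.091  0.062] [ 0.447 -0.031  0.074]
top 10 [234 236  21  22 295] [0.3991 0.045  0.07  ] [0.368 0.016 0.055] [0.429 0.075 0.074]
scene 1 [264 154  19  15 192] [0.4136 0.0456 0.0682] [0.366 0.015 0.052] [0.435 0.076 0.074]
scene 2 [232 157  19  16 197] [ 0.4306 -0.0601  0.0684] [ 0.381 -0.092  0.052] [ 0.452 -0.031  0.074]
scene 3 [190 160  19  15 187] [ 0.4497 -0.1
[... 280 characters left out ...]
0.6391 -0.1113  0.0608] [ 0.63  -0.155  0.052] [ 0.646 -0.068  0.07 ]
scene 7 [334 214   9   9  71] [0.6708 0.237  0.0659] [0.653 0.225 0.053] [0.679 0.25  0.072]
scene 8 [210 230  21   9  72] [ 0.7307 -0.1085  0.0584] [ 0.718 -0.132  0.052] [ 0.749 -0.074  0.066]
[0.81489973 0.28493227 0.012     ]
[0.47399318 0.25769392 0.012     ]
[ 0.51113529 -0.25383088  0.012     ]
[ 0.8483392  -0.23432819  0.012     ]
orange [179.89 161.45] [0.659 0.236 0.065] 0.07313646940496388
orange [326.87261146 231.93630573] [ 0.434 -0.199  0.071] 0.08466404887701828
orange [280.559375 239.5625  ] [ 0.415 -0.063  0.07 ] 0.08432277838774938
orange [243.875      246.74695122] [0.397 0.046 0.07 ] 0.08412781169649719
```

View pics/crop.png

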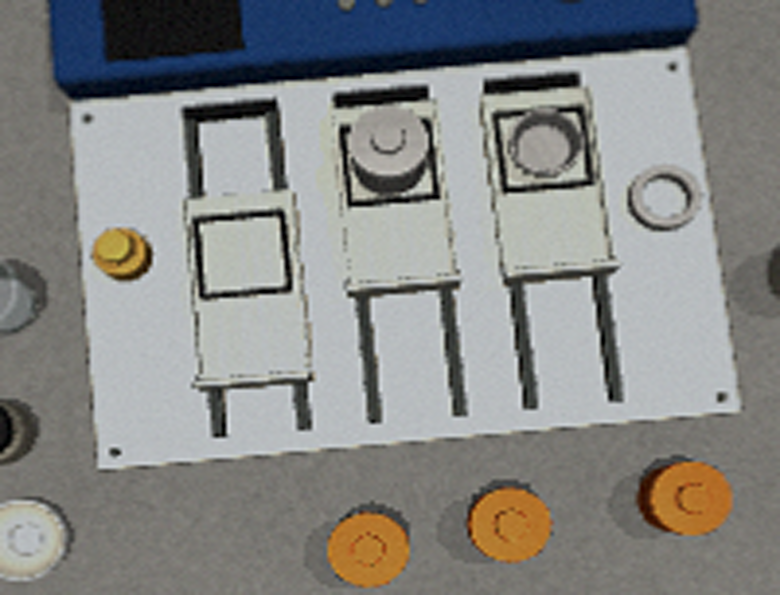

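```bash
cat >> h.py <<'E'
from scipy.spatial.transform import Rotation as R
TH=0.0775; X=np.array([np.cos(TH),np.sin(TH),0]);Y=np.array([-np.sin(TH),np.cos(TH),0])
def quat(s):
    z=s*Y; y=np.array([0,0,-1.]); x=np.cross(y,z); return R.from_matrix(np.stack([x,y,z],1)).as_quat()
LE=np.array([.5465,.1315,0]);LV=np.array([.627,.0120,0])
E
python3 - <<'E'
from h import *
s=bot.observe();M=R.from_quat(s['eef_rot']).as_matrix();print(M.round(3))
f=dict(np.load('wrist0.npz'));print('cam in tool',M.T@(f['extrinsics'][:3,3]-s['tcp_pos']))
for sg in (1,-1):
    p=LE-0.045*X+[0,0,.2];print(sg,quat(sg),'toolx',R.from_quat(quat(sg)).as_matrix()[:,0],bot.ik(p,quat(sg)),bot.ik(LV-.1*X+[0,0,.06],quat(sg)))
E
```

```text
[[ 0.926 -0.     0.378]
 [-0.378 -0.001  0.926]
 [ 0.    -1.    -0.001]]
cam in tool [-0.07974043 -0.13151574  0.00041982]
1 [ 0.70657597  0.02739353 -0.02739353 -0.70657597] toolx [0.99699838 0.07742244 0.        ] [-0.17329991  0.686304   -0.25077425  1.74658723  0.23585604  0.73818384
  1.10343057] [ 0.07931429  0.93384552 -0.27794369  1.82162061  0.52110408  0.45901945
  1.08424645]
-1 [-0.02739353  0.70657597 -0.70657597  0.02739353] toolx [-0.99699838 -0.07742244  0.        ] [-0.62636853  0.76015975  0.60685462  1.76112237 -0.57635536  0.80530807
 -1.2303573 ] [-0.26354771  0.96733377  0.37633239  1.83249359 -0.71281091  0.48105873
 -0.88237372]
```

```bash
python3 - <<'E'
from h import *
bot.movep(LE-0.045*X+[0,0,.2],quat(1)); bot.command_gripper(0.0)
f=snap('wrist','w1');P=pts(f)
m=(P[...,2]>0.056)&(P[...,2]<0.074)&(P[...,0]>0.5)&(P[...,0]<0.7)
k,l,st,c=cv2.connectedComponentsWithStats(m.astype(np.uint8))
for i in range(1,k):
    if st[i,4]>30:
        q=P[l==i];print(st[i],np.round(np.median(q,0),4),np.round(q.min(0),3),np.round(q.max(0),3))
s=bot.observe();print(s['time'],s['tcp_pos'],s['opening'],s['force'])
E
```

```text
[448 198  16  32 256] [0.5104 0.3168 0.0668] [0.5   0.315 0.056] [0.526 0.327 0.074]
[210 223  93  10 851] [0.5432 0.1322 0.0652] [0.538 0.087 0.056] [0.55  0.176 0.069]
[413 280  60  46 706] [0.6003 0.3194 0.0653] [0.591 0.308 0.056] [0.64  0.36  0.074]
[  0 283  65  11 616] [ 0.6314 -0.0983  0.0639] [ 0.627 -0.136  0.056] [ 0.637 -0.066  0.068]
[ 94 284  87  10 748] [0.6229 0.0099 0.0639] [ 0.617 -0.031  0.056] [0.629 0.057 0.067]
[426 299  55  42 979] [0.6434 0.3634 0.0657] [0.604 0.323 0.056] [0.655 0.372 0.074]
[340 330  16  14  88] [0.6638 0.2411 0.068 ] [0.654 0.232 0.067] [0.672 0.25  0.07 ]
2.7667 [0.50163067 0.12798546 0.19999292] -5.081113616265952e-05 [-0.70085639 -0.28946465 -0.14263237]
```

View pics/w1.png

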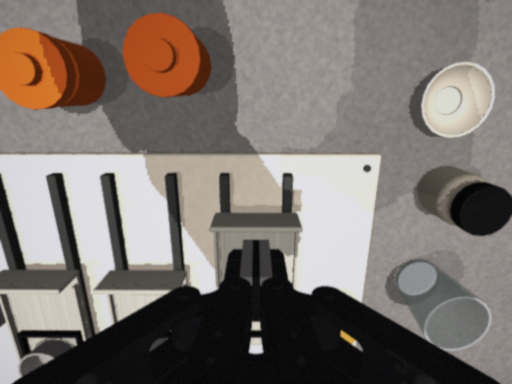

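The wrist view agrees with the top view. The empty lip is at px (255,220), straight ahead of the shut fingers, and it lies within 2–3 mm of the earlier position. Now I push it.

```bash
python3 - <<'E'
from h import *
LE=np.array([.545,.1317,0])
bot.move_linear(LE-0.045*X+[0,0,.052],vel=.12)
p0=bot.observe();print(p0['time'],p0['force'],p0['tcp_pos'])
r=bot.move_linear(LE+0.05*X+[0,0,.052],vel=.05,until_force=15);s=bot.observe();print(r,s['tcp_pos'],s['force'],s['time'])
if not r:
    r=bot.move_linear(LE+0.085*X+[0,0,.052],vel=.025,until_force=12);s=bot.observe();print(r,s['tcp_pos'],s['force'],(s['tcp_pos']-LE)@X,s['time'])
E
```

```text
4.15 [ 0.74356704 -0.32367778  0.15295676] [0.50039786 0.12826252 0.05253283]
False [0.59478411 0.13564015 0.05203032] [-1.30754709 -0.18515291 -0.85470034] 6.2
True [0.60090631 0.13605124 0.05151939] [-0.67961753  0.43727129  0.78645008] 0.05607538783558833 6.75
```

```bash
python3 - <<'E'
from h import *
LE=np.array([.545,.1317,0])
r=bot.move_linear(LE+0.085*X+[0,0,.052],vel=.02,until_force=20);s=bot.observe();print(r,s['tcp_pos'],s['force'],(s['tcp_pos']-LE)@X,s['time'])
p=s['tcp_pos']
bot.move_linear(p-0.03*X,vel=.08); bot.move_linear(p-0.03*X+[0,0,.13],vel=.15)
f=snap('top','t2');P=pts(f)
m=(P[...,2]>0.056)&(P[...,2]<0.074)&(P[...,0]>0.5)&(P[...,0]<0.7)&(abs(P[...,1])<.2)
k,l,st,c=cv2.connectedComponentsWithStats(m.astype(np.uint8))
for i in range(1,k):
    if st[i,4]>30:
        q=P[l==i];print(st[i],np.round(np.median(q,0),4))
f=snap('wrist','w2');P=pts(f)
m=(P[...,2]>0.056)&(P[...,2]<0.074)&(P[...,0]>0.5)&(P[...,0]<0.7)&(abs(P[...,1])<.2)
k,l,st,c=cv2.connectedComponentsWithStats(m.astype(np.uint8))
for i in range(1,k):
    if st[i,4]>30:
        q=P[l==i];print(st[i],np.round(np.median(q,0),4))
print(bot.observe()['time'])
E
```

```text
True [0.60087138 0.13590488 0.05102588] [ 0.65509    -0.46514698 -1.64640017] 0.056029223791897995 7.1667
[280 164  29   5  68] [ 0.6347 -0.1126  0.0642]
[239 168  29   6  69] [0.6249 0.0132 0.0641]
[  0 233  39  11 355] [ 0.63  -0.08   0.064]
[ 69 233 102  12 945] [0.6234 0.0141 0.0648]
[206 235 100  11 827] [0.6141 0.139  0.0646]
8.8083
```

View pics/w2.png

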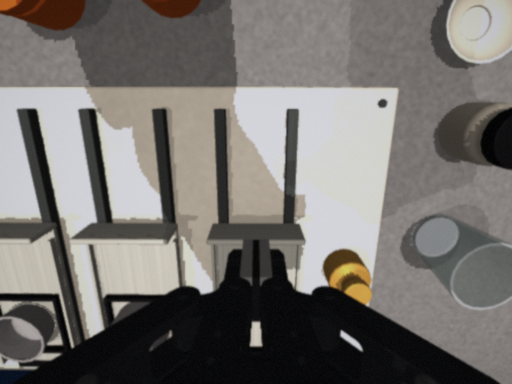

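View pics/t2.png

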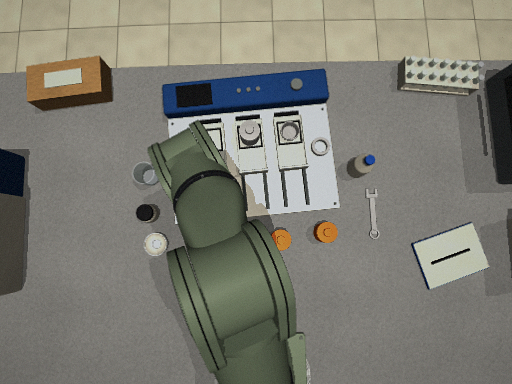

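Both pushes stopped at the same spot. The wrist view shows the empty lip at px (255,235) in line with the other two, at offset (-9.3, +124.9) mm from the vessel lip, so it is home. Now I hook the vessel tray.

```bash
python3 - <<'E'
from h import *
LV=np.array([.6243,.0135,0]); q=quat(1)
bot.move_linear(LV+0.026*X+[0,0,.18],vel=.15,ori=q)
r=bot.move_linear(LV+0.026*X+[0,0,.057],vel=.06,until_force=10)
s=bot.observe();print(r,s['tcp_pos'],s['force'],s['time'])
f=snap('wrist','w3');snap('scene','s3')
E
```

```text
False [0.65031649 0.01550697 0.05720196] [ 0.88862081 -0.05406486 -0.1503728 ] 12.1083
```

View pics/w3.png

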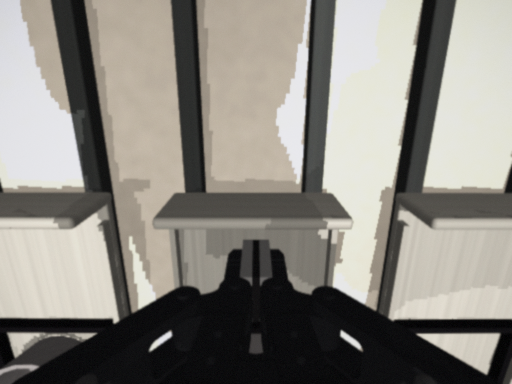

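View pics/s3.png

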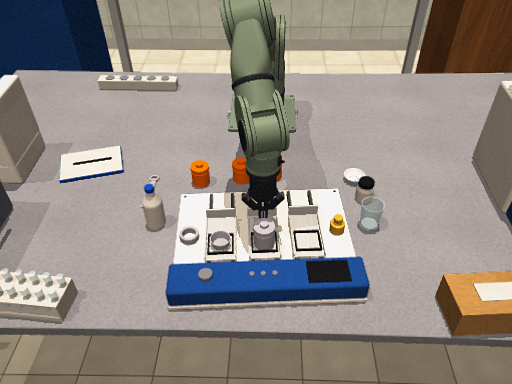

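The fingers are behind the lip (px 255,240), clear of the vessel. Now I draw the tray out.

```bash
python3 - <<'E'
from h import *
LV=np.array([.6243,.0135,0])
g=lambda d:LV+d*X+[0,0,.057]
print(bot.ik(g(-.105),quat(1)))
r=bot.move_linear(g(-.085),vel=.04,until_force=15);s=bot.observe();print(r,(s['tcp_pos']-LV)@X,s['force'],s['time'])
if not r:
    r=bot.move_linear(g(-.115),vel=.02,until_force=12);s=bot.observe();print(r,(s['tcp_pos']-LV)@X,s['force'],s['time'])
E
```

```text
[ 0.02242025  0.92675762 -0.17535125  1.85190989  0.37119257  0.39478072
  1.21980412]
False -0.08498738768311474 [1.73730488 1.12547054 0.307969  ] 15.1333
True -0.09589277075706737 [ 1.77809427 -0.20266418  1.2013487 ] 15.8917
```

```bash
python3 - <<'E'
from h import *
LV=np.array([.6243,.0135,0])
g=lambda d,z=.057:LV+d*X+[0,0,z]
r=bot.move_linear(g(-.115),vel=.015,until_force=20);s=bot.observe();d=(s['tcp_pos']-LV)@X;print(r,d,s['force'],s['time'])
bot.move_linear(g(d+.012),vel=.05); bot.move_linear(g(d+.012,.2),vel=.1)
f=snap('wrist','w4')
bot.movep(np.array([.45,.25,.32]),quat(1))
f=snap('top','t4');snap('scene','s4')
for n in('w4','t4','s4'):
    P=pts(dict(np.load(n+'.npz')))
    m=(P[...,2]>0.056)&(P[...,2]<0.074)&(P[...,0]>0.48)&(P[...,0]<0.72)&(abs(P[...,1])<.2)
    k,l,st,c=cv2.connectedComponentsWithStats(m.astype(np.uint8))
    for i in range(1,k):
        if st[i,4]>30:
            q=P[l==i];print(n,st[i],np.round(np.median(q,0),4))
print(bot.observe()['time'])
E
```

```text
True -0.09585662066554004 [2.51438557 0.29782915 1.54933381] 16.3417
w4 [204 154 101   9 850] [0.515  0.0039 0.0654]
w4 [233 243  10   7  38] [ 0.6066 -0.0042  0.0603]
w4 [ 87 258  90  12 814] [ 0.6323 -0.1101  0.0645]
w4 [332 259  91  11 854] [0.6139 0.1368 0.0647]
t4 [280 164  29   5  69] [ 0.6345 -0.1144  0.0647]
t4 [198 172  29   6  67] [0.6152 0.1376 0.0649]
t4 [242 204  30   5  65] [0.516  0.0041 0.0648]
s4 [246 183  28   4  83] [0.5186 0.0047 0.0625]
s4 [289 205  29   5  96] [0.62   0.1386 0.0624]
s4 [252 207  20  11  86] [0.6569 0.0129 0.0654]
s4 [206 208  30   5  99] [ 0.6385 -0.1099  0.0622]
19.5583
```

View pics/t4.png

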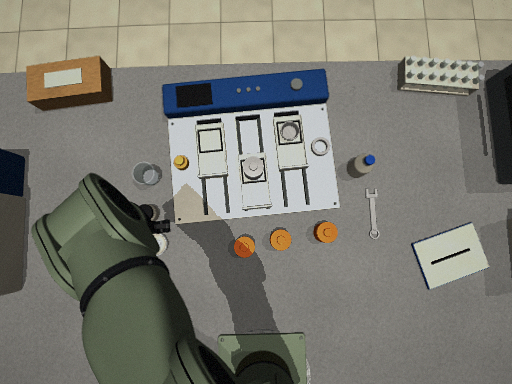

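View pics/s4.png

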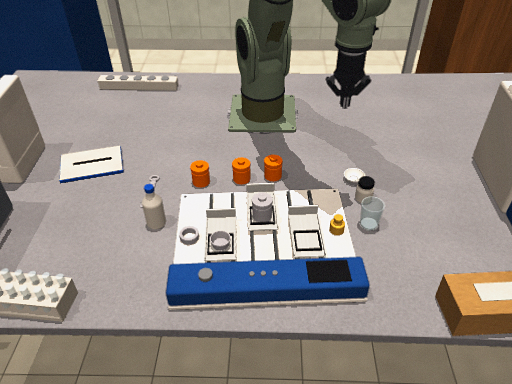

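The top view shows the empty lip (212,174) in line with the cup lip. The vessel lip (256,206) is about 109–110 mm out, with the vessel upright in its seat (254,167), and everything else is unmoved.

```bash
python3 -c "
from bench import bot
bot.hand_in()"
```

```text
the job is handed in; nothing more can be done
```

I pushed the empty tray fully home first. Then I hooked the shut fingertips behind the vessel tray's lip, drew that tray to its front stop and handed the job in at about 20 s of robot time.

- **Empty tray:** two pushes stopped at the same spot. Its lip now lines up with the other tray's home position to within about 1 mm.
- **Vessel tray:** two pulls stopped at the same spot. The lip moved about 109–110 mm, which matches the full 110 mm travel, and the vessel is upright in its seat.
- **Everything else:** in the last pictures the cup tray is still home and the bystanders and orange look-alikes look unmoved. The robot was clear of everything. I judged the bystanders by eye and did not measure them.

No check failed. The cameras differed by 2–5 mm in absolute lip positions. After each contact stop the force reading was only a few newtons, so I confirmed each stop by repeating the push or pull.

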